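Put the curing torch on charge at the phone repair bench

TASK

Smoothly turn the revolving caddy by its orange knob until the black torch with the orange band stands in the open front, then lift it out and stand it upright on the middle of the charging station's round pad. After that, reach under the station's blue hood and feel the hidden switch paddle: if it leans out towards you it is off, so push it in to on; if it already leans in, just touch it and leave it on, and in either case never press it hard against its stop or switch it off. Keep the bottle and the tin standing and leave the screwdriver where it lies.

Things in the scene. Friction and masses are not known exactly. Their poses are not given: they have to be found in the camera images.
- torch: Torch: plain upright black cylinder with an orange band, 44 mm diameter, 120 mm tall, about 0.22 kg. Origin: centre of its underside, z up. It first stands loose in a caddy compartment, about 0.12 m from the caddy's axis, 60 to 85 degrees round to the left or right of the open front, under the clear cover, which blocks lifting it there.
- caddy: Fixed foot of the revolving caddy, on which the wooden turntable (330 mm across, five compartments) turns. Origin: on the upright axis at table height; z up; -x points to the open front, marked by an orange block on the foot. Compartment floor 22 mm above the table, dividers and rim up to 57 mm.
- cover (a point): Middle of the front edge of the caddy's fixed clear cover, on its top face, 154 mm above the table, axes as the caddy's. The cover is a flat plate 6 mm thick at this edge, running from here to x = +247 mm and y = +-180 mm, with a 60 x 60 mm hole round the axis (72 mm behind this point), on four thin posts. All in front of it is open from above.
- caddy_front (a point): Point on the compartment floor in the middle of the open front, 120 mm from the caddy's axis along the caddy's -x: where the torch should stand (origin within 30 mm) before it is lifted out.
- knob (a point): Middle of the orange knob bar on the turntable's axis, 188 mm above the table. The bar is 64 mm long along this point's x, 18 mm thick along y and 38 mm high (169 to 207 mm above the table). It turns with the turntable about z: friction about 0.06 N m, no detents, 170 degrees either way, stays put; what stands in it rides along but topples if it is jerked round: take 2 s or more.
- station: Charging station fixed to the table: grey base 150 x 290 x 18 mm. Origin: centre of its underside, z up, front towards -x. Round pad on its right (-y) half, blue hood on its left (+y) half: outside x = -16 to 72 mm, y = 19 to 131 mm, roof top 142 mm above the table; roof 4 mm and walls 6 mm thick; only the front (-x) is open.
- pad (a point): Centre of the top of the round charging pad (84 mm diameter, flat), 24 mm above the table. Axes as the station's.
- switch_mouth (a point): Point in the plane of the hood's open front, midway between the side walls, 80 mm above the table; station's axes, +x goes in. Mouth 100 mm wide, 18 to 138 mm above the table. At this height the switch paddle's near face is about 5 mm inside this point when off (leaning out), about 21 mm inside when on. A finger slanting down at 30 to 45 degrees from vertical fits in under the roof.
- switch_foot (a point): Fixed point at the foot of the hidden switch paddle, on its hinge (along the station's y), 20 mm above the table, 16 mm behind the mouth. The black paddle is 50 mm wide, 6 mm thick, 68 mm long, tilts 0.14 rad either way from upright and rests at either stop. From off it takes about 3 N near its top to start; past upright it snaps in by itself. Over 18 N on it is forcing it.
- bottle: White plastic bottle, 60 mm diameter, 85 mm tall, standing in another compartment. Origin: centre of its underside, z up.
- tin: Tin can with blue label, 60 mm diameter, 70 mm tall, standing in another compartment. Origin: centre of its underside, z up.
- driver: Blue-handled screwdriver, 150 mm long along its x, lying on the bench between the robot and the work. Origin: under its middle.

How it is judged:
By the outcome, as a careful person would: the job done as asked, in the order asked, and still so for the second after the job is handed in, with the robot touching nothing.
It also fails if it takes over 70 s, if anything falls off the work surface, if the arm or the gripper's body presses on something with over 40 N, if the wrist force passes 120 N, or if a joint passes its speed limit or range.

ROBOT

A 6-joint arm with a two-finger parallel gripper is mounted at the origin on the work surface. World frame = base frame: x ahead of the robot, y to its left, z up, the work surface at z = 0. Lengths are in m, angles in degrees, forces in N, time in s.
With the tool pointing down it reaches from about 0.4 to 0.825 m from the base axis. Payload 7 kg.
Tool frame: the origin (TCP) lies midway between the tips of the shut fingers; the grasp point (between the pads) lies 19 mm behind it; z points along the fingers, y is the line along which they close (so a half turn about z gives the same grasp; the last joint's range is limited). The gripper opens to 88 mm and grips with 3 to 60 N. Pads are 19 mm wide; open, the fingers measure 130 mm over their backs; the gripper's body (78 mm by 193 mm) begins 47 mm behind the grasp point.
Start: joints at [91.736, 20.546, 0.682, 0, -70.136, -16.507], TCP at [0.172, 0.653, 0.227] pointing down, gripper open.
Joint ranges: [-176.03, 176.03], [-82.01, 121.73], [-58.28, 71.71], [-173.87, 95.51], [-174.79, -0.11], [-173.66, 173.66]. Speed limits (degrees/s): [136.94, 136.94, 172.46, 180, 180, 180].

INTERFACE

Orientations are given as a 3x3 rotation matrix whose columns are the frame's x, y, z axes.
In Python, from rig import robot gives the robot as it stands. Calls block until the motion is done:
- robot.goto(position, orientation): joint-space move of the TCP to a pose.
- robot.servo_line(position, ori=None, speed=0.15): straight line of the TCP; ori=None keeps the orientation; speed is the mean speed in m/s.
- robot.movej(angles): joint-space move.
- robot.move_gripper(opening): opening from 0.0 (shut) to 1.0 (fully open); the grip force is fixed at half the most; returns when the fingers have stopped.
- robot.dwell(seconds).
- robot.ik(position, orientation): joint angles nearest the present ones, or None.
- robot.grab_frame(name): name is "scene" or "top" or "wrist"; returns (picture, depth): 400x640x3 uint8, red, green, blue; 400x640 float32, m along the optical axis (not along the pixel's ray), 0 where there is no reading.
- robot.camera_info(name): a dict with "vfov" (degrees; the focal length in pixels is half the picture's height over the tangent of half this angle, whatever the lens; pixels are square), "cx", "cy" (the principal point, pixels), "view" (4x4, takes a point from world to camera coordinates); the wrist camera has in their place "T_tool_cam" (4x4, takes a point from camera to tool coordinates, whose origin is the TCP and whose axes are the flange's). Camera axes: x right, y down, z forward; pixel columns grow to the right and rows downward; lengths in m; the calibration is good to about 2 mm. A picture is of the moment at which its call begins: read the wrist's pose just before it. camera_info takes no time and is no camera call.
A pose or a line that the arm cannot do raises robot.Unreachable and nothing moves.
- robot.job_done(): hands the job in; it is judged then, once.
Readings, each from a call of its own:
- robot.read_t(): time.
- robot.read_qpos(): joint angles.
- robot.read_qvel(): joint speeds.
- robot.read_effort(): joint torques, N m.
- robot.read_position(): TCP position.
- robot.read_tcp_rot(): TCP orientation.
- robot.read_force(): force on the tool from outside, world axes, zero at the start.
- robot.read_ft_torque(): the same for the moment, N m.
- robot.read_grip_width(): opening from 0.0 (shut) to 1.0 (fully open).
- robot.read_finger_force(): force on a finger pad.
Only numpy, scipy, OpenCV 4.12 (cv2) and the standard library are available. Lean on these libraries where they do the work, as an engineer would, in place of code of your own. Each camera call takes 0.05 s, during which the arm holds its last target. There are 200 camera calls.

## Working session

There is one attempt and no reset: what is moved stays moved. The work goes in short steps, each a Python script; the robot and the scene stay as the last script left them, time stands still between calls to the robot, and variables do not carry over. Pictures are saved under pics/ and viewed, at most 10 in all, crops included, and the job is handed in when it is done.

```bash
ls; mkdir -p pics
python3 - <<'E'
from rig import robot
import cv2,numpy as np
for n in("scene","top"):
    im,d=robot.grab_frame(n); cv2.imwrite(f"pics/{n}.png",im[:,:,::-1]); np.savez(f"pics/{n}.npz",im=im,d=d)
    i=robot.camera_info(n); print(n,i['vfov'],i['cx'],i['cy'],np.round(i['view'],3).tolist(),(d>0).mean(),i.keys())
print(robot.camera_info("wrist"),robot.read_t(),robot.read_tcp_rot().round(3))
E
```

```text
pics
scene 44.810173559856786 321.28933721345277 197.28721909177992 [[0.372, -0.928, 0.005, -0.233], [-0.88, -0.354, -0.317, 0.568], [0.296, 0.114, -0.948, 1.265], [0.0, 0.0, 0.0, 1.0]] 0.99610546875 dict_keys(['vfov', 'cx', 'cy', 'view'])
top 56.05644031419784 322.3463044470744 207.5981066240481 [[0.007, -1.0, 0.029, -0.039], [-0.998, -0.009, -0.063, 0.594], [0.063, -0.029, -0.998, 1.026], [0.0, 0.0, 0.0, 1.0]] 0.99592578125 dict_keys(['vfov', 'cx', 'cy', 'view'])
{'vfov': 60.22955607263712, 'cx': 318.12763315246696, 'cy': 202.23277835664467, 'T_tool_cam': array([[ 7.63627166e-05, -9.55795753e-01, -2.94031414e-01,
         7.85693832e-02],
       [ 9.99999979e-01,  1.67761286e-05,  2.05175909e-04,
        -5.73066095e-04],
       [-1.91173553e-04, -2.94031423e-01,  9.55795734e-01,
        -1.58137844e-01],
       [ 0.00000000e+00,  0.00000000e+00,  0.00000000e+00,
         1.00000000e+00]])} 0.1 [[ 0.967 -0.255 -0.   ]
 [-0.255 -0.967 -0.001]
 [ 0.     0.001 -1.   ]]
```

View pics/scene.png

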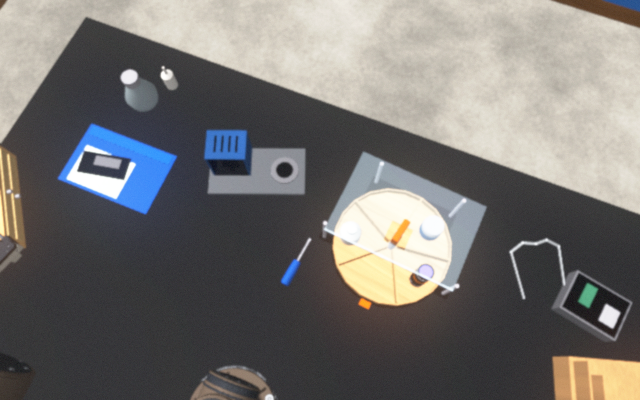

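View pics/top.png

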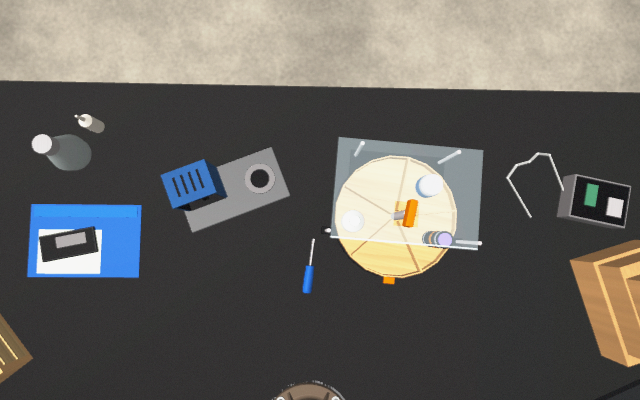

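Both views: caddy on the right (scene ~(395,245), top ~(396,216)), knob at scene (400,232) / top (410,213), the orange front block at scene (365,304) / top (389,280), torch at scene (423,275) / top (440,238), station at the left with pad at top (260,178), hood at (190,185), driver near (309,270).

```bash
cat > h.py <<'E'
import numpy as np, cv2
from rig import robot
def cam(n):
    i=robot.camera_info(n); return 200/np.tan(np.radians(i['vfov']/2)),i['cx'],i['cy'],np.array(i.get('view',np.eye(4)))
def ray(n,uv,V=None):
    f,cx,cy,V0=cam(n); V=V0 if V is None else V
    R=V[:3,:3]; o=-R.T@V[:3,3]
    uv=np.atleast_2d(uv).astype(float)
    d=np.c_[(uv[:,0]-cx)/f,(uv[:,1]-cy)/f,np.ones(len(uv))]@R
    return o,d
def onz(n,uv,z,V=None):
    o,d=ray(n,uv,V); return o+d*((z-o[2])/d[:,2])[:,None]
def proj(n,p,V=None):
    f,cx,cy,V0=cam(n); V=V0 if V is None else V
    c=np.atleast_2d(p)@V[:3,:3].T+V[:3,3]; return c[:,:2]/c[:,2:]*f+[cx,cy]
def wview():
    T=np.eye(4);T[:3,:3]=robot.read_tcp_rot();T[:3,3]=robot.read_position()
    return np.linalg.inv(T@np.array(robot.camera_info("wrist")['T_tool_cam']))
def tri(u1,u2,V1=None,V2=None,n1="scene",n2="top"):
    o1,d1=ray(n1,u1,V1);o2,d2=ray(n2,u2,V2);d1=d1[0];d2=d2[0]
    s=np.linalg.lstsq(np.c_[d1,-d2],o2-o1,rcond=None)[0]
    a,b=o1+s[0]*d1,o2+s[1]*d2; return (a+b)/2,np.linalg.norm(a-b)
def blobs(m,amin=20):
    n,l,st,c=cv2.connectedComponentsWithStats(m.astype(np.uint8)); return [(l==k,st[k],c[k]) for k in range(1,n) if st[k,4]>=amin]
E
python3 - <<'E'
from h import *
D={}
for n in("scene","top"):
    z=np.load(f"pics/{n}.npz"); im,d=z['im'],z['d']; hsv=cv2.cvtColor(im,cv2.COLOR_RGB2HSV); H,S,V=[hsv[...,k].astype(int) for k in range(3)]
    print(n)
    orange=(H>=6)&(H<=15)&(S>200)&(V>150)
    for m,st,c in blobs(orange,15): print(' orange',st.tolist(),c.round(1), onz(n,c,.207)[0].round(3),onz(n,c,.01)[0].round(3),'depth',np.median(d[m]))
    wood=(H>=8)&(H<=28)&(S>35)&(V>150); wood[:, :310]=0; wood[:,500:]=0
    wood=cv2.morphologyEx(wood.astype(np.uint8),cv2.MORPH_OPEN,np.ones((3,3)))
    b=max(blobs(wood),key=lambda t:t[1][4])
    hull=cv2.convexHull(cv2.findContours(b[0].astype(np.uint8),0,1)[0][0] if 0 else np.argwhere(b[0])[:,::-1].astype(np.int32))[:,0]
    P=onz(n,hull,.057); c,r=cv2.minEnclosingCircle(P[:,:2].astype(np.float32)); print(' disc',c,r)
    A=np.c_[2*P[:,:2],np.ones(len(P))]; s=np.linalg.lstsq(A,(P[:,:2]**2).sum(1),rcond=None)[0]; print(' fit',s[:2],np.sqrt(s[2]+s[0]**2+s[1]**2))
    # crops
    x0,y0,x1,y1=(300,140,500,320) if n=="scene" else (300,120,500,300)
    D[n]=cv2.resize(im[y0:y1,x0:x1],None,fx=2,fy=2,interpolation=2)
    D[n+'s']=cv2.resize(im[110:250,150:350] if n=="top" else im[110:250,150:350],None,fx=2,fy=2,interpolation=2)
cv2.imwrite("pics/crop.png",np.r_[np.c_[D['scene'],D['top']],np.c_[D['scenes'],D['tops']]][:600:,:,::-1])
E
```

```text
scene
 disc (0.5190801620483398, -0.2297935038805008) 0.15706412494182587
 fit [ 0.52900564 -0.23300784] 0.14323726131626316
top
 orange [403, 200, 8, 27, 84] [406.2 213.5] [ 0.571 -0.222  0.207] [ 0.581 -0.272  0.01 ] depth 0.87566626
 disc (1.0499379634857178, -0.34177911281585693) 0.21816375851631165
 fit [ 1.03693694 -0.33922977] 0.1965000397708687Traceback (most recent call last):
  File "<stdin>", line 18, in <module>
cv2.error: OpenCV(4.12.0) /io/opencv/modules/imgcodecs/src/loadsave.cpp:1058: error: (-215:Assertion failed) image.channels() == 1 || image.channels() == 3 || image.channels() == 4 in function 'imwrite_'
```

Run:
```python
from h import *
D={}
for n in("scene","top"):
    z=np.load(f"pics/{n}.npz"); im,d=z['im'],z['d']; hsv=cv2.cvtColor(im,cv2.COLOR_RGB2HSV); H,S,V=[hsv[...,k].astype(int) for k in range(3)]
    for q in ([(400,232),(365,304)] if n=="scene" else [(411,213),(389,280)]): print(n,q,hsv[q[1],q[0]],hsv[q[1]+2,q[0]])
    x0,y0,x1,y1=(310,145,490,315) if n=="scene" else (320,130,500,300)
    D[n]=cv2.resize(im[y0:y1,x0:x1],(400,340),interpolation=2) if 0 else cv2.resize(im[y0:y0+170,x0:x0+180],None,fx=2,fy=2,interpolation=2)
    D[n+'s']=cv2.resize(im[115:215,140:320] if n=="scene" else im[140:240,140:320],None,fx=2,fy=2,interpolation=2)
cv2.imwrite("pics/crop.png",np.vstack([np.hstack([D['scene'],D['top']]),np.hstack([D['scenes'],D['tops']])])[...,::-1])
```

```text
scene (400, 232) [ 18 196 254] [ 17 189 254]
scene (365, 304) [ 18 221 254] [ 17 214 253]
top (411, 213) [ 19 245 247] [ 18 245 247]
top (389, 280) [ 18 245 247] [ 18 245 247]
```

View pics/crop.png

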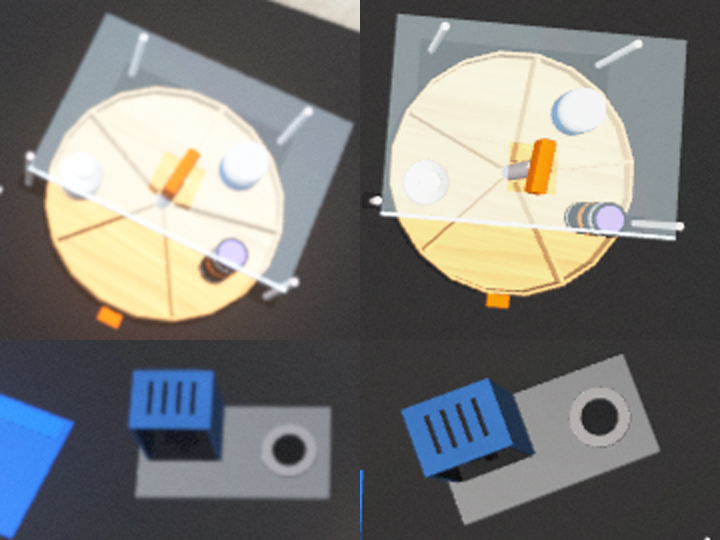

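The crop (2x) shows the torch at scene ≈(425,270), standing to the robot's right of the open front; knob bar, front block, cover front edge (white line) and station base/pad ring are clear.

Run:
```python
from h import *
from scipy.optimize import least_squares
O={}
def circ(P):
    f=lambda s:np.hypot(P[:,0]-s[0],P[:,1]-s[1])-s[2]
    r=least_squares(f,[*P[:,:2].mean(0),.1],loss='soft_l1',f_scale=.002); return r.x.round(4),np.median(abs(f(r.x))).round(4)
for n in("scene","top"):
    z=np.load(f"pics/{n}.npz"); im,d=z['im'],z['d']; hsv=cv2.cvtColor(im,cv2.COLOR_RGB2HSV); H,S,V=[hsv[...,k].astype(int) for k in range(3)]
    print(n)
    roi=np.zeros(H.shape,bool)
    (roi.__setitem__((slice(165,315),slice(320,475)),1) if n=="scene" else roi.__setitem__((slice(145,300),slice(325,470)),1))
    o=(H>=13)&(H<=20)&(S>175)&(V>200)&roi
    for m,st,c in blobs(o,25):
        ct=cv2.findContours(m.astype(np.uint8),0,2)[0][0]; r=cv2.minAreaRect(ct)
        print(' orange',st.tolist(),c.round(1),'rect',np.round(cv2.boxPoints(r),1).tolist())
        for zz in(.207,.01): 
            q=onz(n,cv2.boxPoints(r),zz); print('   z',zz,onz(n,c,zz)[0].round(4)[:2],'sides',np.linalg.norm(q[0]-q[1]).round(3),np.linalg.norm(q[1]-q[2]).round(3))
    w=(H>=8)&(H<=28)&(S>20)&(V>170)&roi&~o
    b=max(blobs(cv2.morphologyEx(w.astype(np.uint8),2,np.ones((3,3)))),key=lambda t:t[1][4])
    hull=cv2.convexHull(np.argwhere(b[0])[:,::-1].astype(np.int32))[:,0]
    print(' disc',b[1].tolist(),circ(onz(n,hull,.057)))
    # station
    g=(S<40)&(V>70)&(V<185); g[:, :190 if n=="scene" else 160]=0; g[:,320:]=0; g[:140]=0; g[240:]=0
    g=cv2.morphologyEx(g.astype(np.uint8),2,np.ones((3,3)))
    b=max(blobs(g),key=lambda t:t[1][4]); print(' base',b[1].tolist())
    ct=max(cv2.findContours(b[0].astype(np.uint8),0,2)[0],key=cv2.contourArea); r=cv2.minAreaRect(ct); bx=cv2.boxPoints(r); q=onz(n,bx,.018)
    print('  corners',bx.round(1).tolist(),q.round(4)[:,:2].tolist(),'sides',np.linalg.norm(q[0]-q[1]),np.linalg.norm(q[1]-q[2]))
    k=(V<75); k[:, :265 if n=="scene" else 245]=0;k[:,305 if n=="scene" else 277:]=0;k[:155 if n=="scene" else 160]=0;k[200:]=0
    for m,st,c in blobs(k,40):
        ct=cv2.findContours(m.astype(np.uint8),0,1)[0][0][:,0]; print('  dark',st.tolist(),c.round(1),onz(n,c,.024)[0].round(4),circ(onz(n,ct,.024)))
    bl=(H>=100)&(H<=118)&(S>150)&(V>120)
    bl[:, :150 if n=="top" else 190]=0; bl[:,250:]=0;bl[220:]=0
    for m,st,c in blobs(bl,200): 
        r=cv2.minAreaRect(np.argwhere(m)[:,::-1].astype(np.float32)); bx=cv2.boxPoints(r); q=onz(n,bx,.142)
        print('  roof',bx.round(1).tolist(),q.round(4)[:,:2].tolist(),np.linalg.norm(q[0]-q[1]),np.linalg.norm(q[1]-q[2]))
    # torch cap
    t=(H>115)&(H<140)&(S>25)&(V>150)&roi
    for m,st,c in blobs(t,25): print('  cap',st.tolist(),c.round(1),onz(n,c,.142)[0].round(4),np.median(d[m]))
```

```text
scene
 orange [393, 220, 16, 22, 115] [400.4 230.5] rect [[392.20001220703125, 238.60000610351562], [404.5, 219.39999389648438], [408.70001220703125, 222.10000610351562], [396.5, 241.3000030517578]]
   z 0.207 [ 0.5711 -0.2341] sides 0.06 0.013
   z 0.01 [ 0.6313 -0.2467] sides 0.07 0.015
 orange [359, 299, 12, 10, 72] [364.4 303.3] rect [[358.20001220703125, 303.6000061035156], [361.0, 298.0], [370.6000061035156, 302.79998779296875], [367.79998779296875, 308.3999938964844]]
   z 0.207 [ 0.3699 -0.2125] sides 0.015 0.025
   z 0.01 [ 0.3964 -0.2214] sides 0.017 0.029
 disc [332, 236, 106, 70, 3606] (array([ 0.5655, -0.2334,  0.1621]), np.float64(0.0009))
 base [207, 147, 99, 49, 3328]
  corners [[207.0, 147.0], [305.0, 147.0], [305.0, 195.0], [207.0, 195.0]] [[0.6577, 0.39], [0.77, 0.1113], [0.6262, 0.0519], [0.5177, 0.3214]] sides 0.3004576904264787 0.1556106941264044
  dark [277, 163, 15, 14, 171] [284.  169.5] [0.6755 0.1403 0.024 ] (array([0.6756, 0.1404, 0.0216]), np.float64(0.0005))
  dark [265, 195, 40, 5, 195] [284.2 197.1] [0.5955 0.1055 0.024 ] (array([-95.8702, -38.1276, 10
[... 951 characters left out ...]
000610351562, 182.8000030517578], [271.5, 145.5], [290.29998779296875, 195.60000610351562], [191.5, 232.89999389648438]] [[0.6596, 0.3804], [0.7678, 0.1096], [0.6273, 0.0549], [0.5217, 0.3246]] sides 0.2916589460815827 0.1507852666589069
  dark [251, 170, 18, 18, 252] [259.2 178.1] [0.6744 0.1411 0.024 ] (array([0.6745, 0.1411, 0.0236]), np.float64(0.0007))
  roof [[160.0, 174.89999389648438], [203.89999389648438, 158.39999389648438], [216.39999389648438, 191.6999969482422], [172.5, 208.1999969482422]] [[0.6629, 0.3657], [0.7049, 0.2606], [0.6231, 0.2281], [0.5819, 0.3329]] 0.11315913632799834 0.08797363223702422
  cap [438, 233, 14, 13, 151] [444.6 239. ] [ 0.5119 -0.3331  0.142 ] 0.9134663
```

Run:
```python
from h import *
t=robot.read_t(); robot.goto([.573,-.233,.36],down(257.8)); print('t',robot.read_t()-t, robot.read_qpos())
t=robot.read_t(); q=list(robot.read_qpos()); 
R=robot.read_tcp_rot(); V=wview(); im,d=robot.grab_frame("wrist"); np.savez("pics/w1.npz",im=im,d=d,V=V); cv2.imwrite("pics/w1.png",im[:,:,::-1])
t=robot.read_t(); robot.servo_line([.573,-.233,.3595],down(252.8),speed=.0005); print('rot servo',robot.read_t()-t,robot.read_qpos()[5])
t=robot.read_t(); robot.servo_line([.573,-.233,.36],down(257.8),speed=.001); print('rot servo',robot.read_t()-t,robot.read_qpos()[5])
hsv=cv2.cvtColor(im,cv2.COLOR_RGB2HSV); H,S,Vv=[hsv[...,k].astype(int) for k in range(3)]
o=(H>=10)&(H<=20)&(S>175)&(Vv>150)
for m,st,c in blobs(o,100):
    r=cv2.minAreaRect(np.argwhere(m)[:,::-1].astype(np.float32)); b=cv2.boxPoints(r); q=onz("wrist",b,.207,V); v=q[1]-q[0]
    print(st.tolist(),c,onz("wrist",c,.207,V)[0],np.linalg.norm(q[1]-q[0]),np.linalg.norm(q[2]-q[1]),np.degrees(np.arctan2(v[1],v[0])),np.median(d[m]))
```

```text
t 3.425 [-4.00865240e+00  1.22040828e+01  6.14665378e+00 -3.34377001e-03
 -8.39532994e+01  8.18544478e+01]
rot servo 0.3167 76.96567550552179
rot servo 0.3166000000000002 81.81888039877634
[312, 151, 18, 65, 1150] [320.36695652 182.63217391] [ 0.57482724 -0.23430027  0.207     ] 0.015339004222726249 0.06112073356792641 -102.15127001741065 0.3197757
```

View pics/w1.png

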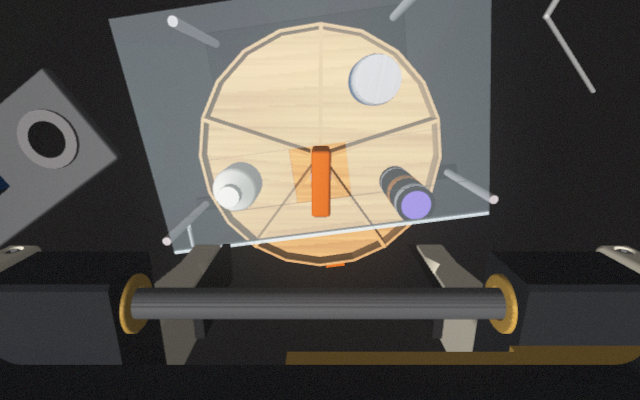

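The wrist view shows the knob bar at (320,183), aligned with the gripper's grasp direction, torch cap at (415,205), bottle (235,190) and tin (375,78) standing.

Run:
```python
from h import *
a=[.574,-.234]
robot.servo_line([*a,.25],down(257.8),speed=.15)
for y in(227.8,257.8):
    t=robot.read_t(); robot.servo_line([*a,.25],down(y),speed=.02); print(robot.read_t()-t,robot.read_qpos()[5])
robot.servo_line([*a,.174],speed=.08); print(robot.read_force(),robot.read_position())
robot.move_gripper(0.0); print('grip',robot.read_grip_width()*88,robot.read_finger_force(),robot.read_force(),robot.read_ft_torque(),robot.read_t(),robot.read_position())
```

```text
0.6749999999999998 52.08084526582731
0.6749999999999998 81.8677488215801
[ 0.18258761 -0.57547447 -0.69266838] [ 0.5744052  -0.23408504  0.17460246]
grip 17.86383923286757 29.995452761650085 [ 0.50229601 -5.43549433 -1.91523652] [-1.63744315  0.03285644 -0.03447506] 8.6417 [ 0.57376551 -0.23489214  0.17398671]
```

Run:
```python
from h import *
t=robot.read_t()
for y in 257.8-np.linspace(0,64,21)[1:]: robot.servo_line([.574,-.235,.174],down(y),speed=.05)
print('dt',robot.read_t()-t,robot.read_force(),robot.read_ft_torque(),robot.read_qpos()[5])
robot.dwell(.2)
for n in("scene","top"):
    im,d=robot.grab_frame(n); np.savez(f"pics/{n}2.npz",im=im,d=d); cv2.imwrite(f"pics/{n}2.png",im[:,:,::-1])
```

```text
dt 5.0 [-4.61726216 -0.26083497  2.64001043] [-0.33308415  1.72421559 -0.31540986] 18.238027468009477
```

View pics/top2.png

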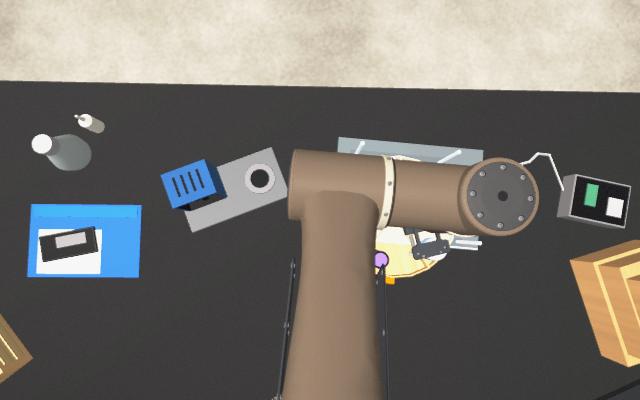

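Top view: arm over the caddy, torch's violet cap now at (381,259), standing just behind the orange front block.

Run:
```python
from h import *
z=np.load("pics/top2.npz"); im=z['im']; hsv=cv2.cvtColor(im,cv2.COLOR_RGB2HSV); H,S,Vv=[hsv[...,k].astype(int) for k in range(3)]
t=(H>115)&(H<150)&(S>25)&(Vv>130); t[:240]=0;t[280:]=0
for m,st,c in blobs(t,25): print('cap',st.tolist(),c.round(1),onz("top",c,.142)[0].round(4))
robot.move_gripper(1.0)
robot.servo_line([.574,-.235,.27],speed=.12)
robot.servo_line([.454,-.225,.30],down(265.5),speed=.15)
V=wview(); im,d=robot.grab_frame("wrist"); np.savez("pics/w2.npz",im=im,d=d,V=V); cv2.imwrite("pics/w2.png",im[:,:,::-1])
hsv=cv2.cvtColor(im,cv2.COLOR_RGB2HSV); H,S,Vv=[hsv[...,k].astype(int) for k in range(3)]
t=(H>115)&(H<150)&(S>25)&(Vv>100)
for m,st,c in blobs(t,150):
    u=cv2.minEnclosingCircle(np.argwhere(m)[:,::-1].astype(np.float32)); print('wcap',st.tolist(),c.round(1),onz("wrist",c,.142,V)[0].round(4),u,np.median(d[m]))
print(robot.read_t(),robot.read_qpos().round(1),robot.read_force())
```

```text
cap [375, 253, 13, 14, 146] [380.4 259.2] [ 0.4615 -0.1738  0.142 ]
wcap [245, 163, 37, 36, 1059] [262.8 180.4] [ 0.4611 -0.1727  0.142 ] ((262.69232177734375, 180.6923065185547), 18.820009231567383) 0.32343397
17.5667 [ -4.1   2.1 -13.2  -0.  -74.7  89.6] [0.21928103 1.03511768 0.04752744]
```

View pics/w2.png

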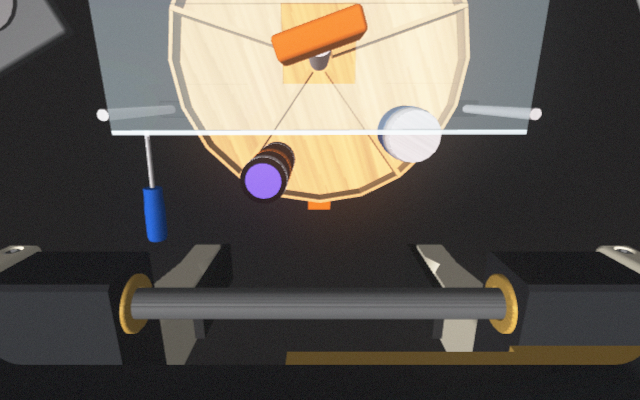

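Wrist view: knob at (320,35) turned as commanded, but torch cap at (263,180) lies left of the front block (319,205): the torch has slid toward its leading divider. Checking whether it's upright before turning back.

Run:
```python
from h import *
def W(n,V,d,m):
    f,cx,cy,_=cam(n); v,u=np.nonzero(m); z=d[v,u]; P=np.c_[(u-cx)/f*z,(v-cy)/f*z,z]; T=np.linalg.inv(V); return P@T[:3,:3].T+T[:3,3]
for k in(1,2):
    z=np.load(f"pics/w{k}.npz"); im,d,V=z['im'],z['d'],z['V']; hsv=cv2.cvtColor(im,cv2.COLOR_RGB2HSV); H,S,Vv=[hsv[...,j].astype(int) for j in range(3)]
    t=(H>115)&(H<150)&(S>25)&(Vv>100); t[240:]=0
    m,st,c=max(blobs(t,100),key=lambda b:b[1][4]); P=W("wrist",V,d,m); print(k,'cap',onz("wrist",c,.142,V)[0].round(4),'depth pts',np.median(P,0).round(4),np.percentile(P[:,2],[5,95]).round(4))
    if k==2:
        sl=np.zeros(H.shape,bool); sl[140:200,235:300]=1; P=W("wrist",V,d,sl&(Vv<70)); print('z range of dark body',np.percentile(P[:,2],[2,50,98]))
        hi=P[P[:,2]>.12]; lo=P[(P[:,2]>.06)&(P[:,2]<.09)]; print('hi',hi.mean(0),'lo',lo.mean(0),len(hi),len(lo))
    o=(H>=8)&(H<=20)&(S>175)&(Vv>150)
    m,st,c=max(blobs(o,100),key=lambda b:b[1][4]); b=cv2.boxPoints(cv2.minAreaRect(np.argwhere(m)[:,::-1].astype(np.float32))); q=onz("wrist",b,.207,V); e=[q[1]-q[0],q[2]-q[1]]; e=max(e,key=np.linalg.norm); print(' knob yaw',np.degrees(np.arctan2(e[1],e[0])),onz("wrist",c,.2,V))
    # tin / bottle whites
    w=(S<40)&(Vv>170); w[240:]=0
    for m,st,c in blobs(w,400): P=W("wrist",V,d,m); print('  white',st.tolist(),np.median(P,0).round(3))
```

```text
1 cap [ 0.5111 -0.3326  0.142 ] depth pts [ 0.5153 -0.3299  0.1542] [0.153  0.1555]
 knob yaw 168.38125925056787 [[ 0.57312909 -0.23398329  0.2       ]]
  white [351, 53, 51, 53, 2125] [ 0.654 -0.308  0.154]
  white [212, 166, 44, 46, 1452] [ 0.575 -0.138  0.154]
  white [259, 211, 230, 29, 819] [ 0.499 -0.281  0.154]
2 cap [ 0.4611 -0.1727  0.142 ] depth pts [ 0.4613 -0.1728  0.1426] [0.1414 0.1438]
z range of dark body [-0.00072762  0.14153797  0.1434839 ]
hi [ 0.46346251 -0.17338237  0.14249064] lo [ 0.47227669 -0.18606938  0.06786093] 469 10
 knob yaw -76.23324020735295 [[ 0.57354405 -0.23441319  0.2       ]]
  white [387, 4, 39, 23, 496] [ 0.59  -0.304  0.154]
  white [111, 24, 416, 164, 7395] [ 0.509 -0.309  0.154]
  white [242, 38, 28, 70, 402] [ 0.557 -0.181  0.154]
  white [463, 105, 79, 15, 746] [ 0.508 -0.389  0.154]
  white [97, 106, 76, 15, 421] [ 0.534 -0.064  0.154]
```

Run:
```python
from h import *
a=[.5737,-.2345]
robot.servo_line([*a,.25],down(193.8),speed=.15)
robot.servo_line([*a,.174],speed=.12); robot.move_gripper(0.0); t=robot.read_t()
for y in 193.8+np.linspace(0,22,21)[1:]: robot.servo_line([*a,.174],down(y),speed=.05)
print(robot.read_t()-t); robot.move_gripper(1.0)
robot.servo_line([*a,.26],speed=.15)
robot.servo_line([.454,-.225,.30],down(265.5),speed=.15)
V=wview(); im,d=robot.grab_frame("wrist"); np.savez("pics/w3.npz",im=im,d=d,V=V); cv2.imwrite("pics/w3.png",im[:,:,::-1])
hsv=cv2.cvtColor(im,cv2.COLOR_RGB2HSV); H,S,Vv=[hsv[...,k].astype(int) for k in range(3)]
t=(H>115)&(H<150)&(S>25)&(Vv>100)
for m,st,c in blobs(t,150): print('wcap',st.tolist(),c.round(1),onz("wrist",c,.142,V)[0].round(4),np.median(d[m]))
print(robot.read_t(),robot.read_force())
```

```text
5.0
wcap [295, 175, 37, 35, 1026] [313. 192.] [ 0.4462 -0.2187  0.142 ] 0.32638752
28.8583 [-0.21169175  0.62049049 -0.51169925]
```

View pics/w3.png

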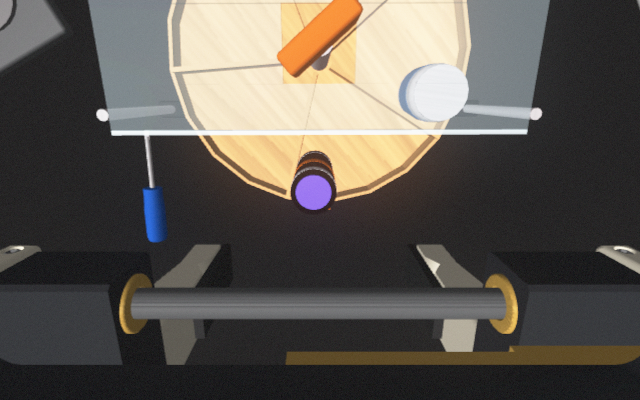

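Wrist view: torch cap at (313,192), directly behind/above the front block, driver untouched at (155,215), tin standing at (435,92). Torch is 10 mm from caddy_front: grasp it.

Run:
```python
from h import *
robot.servo_line([.4462,-.2187,.17],down(265.5),speed=.2)
robot.servo_line([.4462,-.2187,.096],speed=.12)
robot.move_gripper(0.0); print('w',robot.read_grip_width()*88,robot.read_finger_force(),robot.read_force())
robot.servo_line([.4462,-.2187,.25],speed=.12); print('lifted',robot.read_grip_width()*88,robot.read_force())
robot.servo_line([.675,.1408,.25],down(201.8),speed=.2)
robot.servo_line([.675,.1408,.106],speed=.1); robot.dwell(.1); f0=robot.read_force()[2]; print('f0',f0)
z=.102
while z>.092:
    robot.servo_line([.675,.1408,z],speed=.02); f=robot.read_force()[2]-f0
    if f>3: break
    z-=.001
print(z,f,robot.read_position(),robot.read_t())
```

```text
w 43.798444137343644 29.975910186767578 [-1.02280012 -0.92328956  1.19335821]
lifted 43.91567595995907 [ 0.10195972  0.11549122 -2.00532264]
f0 -0.8076530745347951
0.09699999999999999 6.454935187602691 [0.67517743 0.14077699 0.09802231] 38.2083
```

```bash
cat >> h.py <<'E'
a=np.radians(21.85); SX=np.array([np.cos(a),np.sin(a),0]); SY=np.array([-np.sin(a),np.cos(a),0]); SZ=np.array([0,0,1.])
M=np.array([.6012,.2811,0]); 
def tilt(deg):
    t=np.radians(deg); z=np.sin(t)*SX-np.cos(t)*SZ; return np.c_[np.cross(-SY,z),-SY,z]
def mp(x,z): return M+SX*x+SZ*z
E
python3 - <<'E'
from h import *
robot.move_gripper(1.0); robot.servo_line([.675,.1408,.20],speed=.12)
V=wview(); im,d=robot.grab_frame("wrist"); cv2.imwrite("pics/w4.png",im[:,:,::-1]); print(robot.read_t())
robot.move_gripper(0.0)
for x,z in((-.1,.2),(-.012,.076),(.02,.076)):
    q=robot.ik(mp(x,z),tilt(42)); print(None if q is None else np.round(q,1))
hsv=cv2.cvtColor(im,cv2.COLOR_RGB2HSV); H,S,Vv=[hsv[...,k].astype(int) for k in range(3)]
t=(H>115)&(H<150)&(S>25)&(Vv>100)
for m,st,c in blobs(t,150): print('wcap',st.tolist(),c.round(1),onz("wrist",c,.144,V)[0].round(4),np.median(d[m]))
E
```

```text
40.1667
None
None
None
wcap [291, 196, 54, 50, 2122] [317.7 220.6] [0.6742 0.1401 0.144 ] 0.22598076
```

View pics/w4.png

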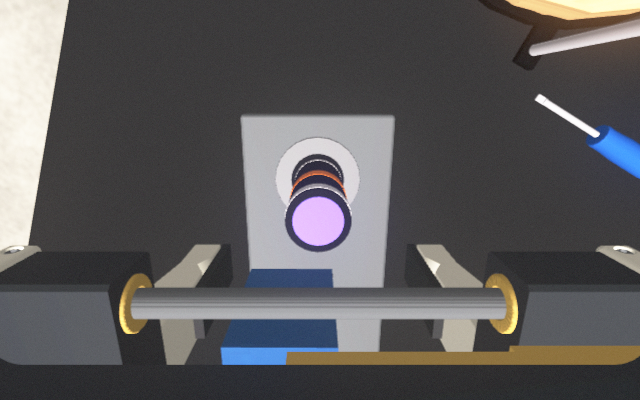

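Torch (cap at (318,221)) stands upright centred on the pad ring. Now find a feasible slanted pose for the switch.

Run:
```python
from h import *
from scipy.spatial.transform import Rotation as Ro
for t in(30,36,42):
  for dy in(-30,-15,0,15):
    for s in(0,90,180,270):
      R=Ro.from_rotvec([0,0,np.radians(dy)]).as_matrix()@tilt(t)@Ro.from_rotvec([0,0,np.radians(s)]).as_matrix()
      qs=[robot.ik(mp(x,z),R) for x,z in((-.1,.15),(-.012,.076),(.018,.076))]
      if any(q is not None for q in qs): print(t,dy,s,[None if q is None else np.round(q).astype(int).tolist() for q in qs])
print(np.linalg.det(tilt(42)),robot.read_position())
```

```text
30 -30 0 [[51, 3, -58, 66, -28, -28], None, None]
30 -30 90 [[51, 3, -58, 66, -28, -118], None, None]
30 -30 180 [[51, 3, -58, 66, -28, 152], None, None]
30 -30 270 [[51, 3, -58, 66, -28, 62], None, None]
1.0 [0.67501208 0.14079109 0.19999182]
```

Run:
```python
from h import *
from scipy.spatial.transform import Rotation as Ro
print(robot.read_qpos().round(1))
from collections import Counter
for z in(.06,.076):
  for t in(15,20,25,30,35,40,45,55):
    ok=[]
    for dy in range(-90,91,10):
        R=Ro.from_rotvec([0,0,np.radians(dy)]).as_matrix()@tilt(t)
        g=[any(robot.ik(mp(x,z),R@Ro.from_rotvec([0,0,np.radians(s)]).as_matrix()) is not None for s in(0,90,180)) for x in(-.012,.018)]
        if all(g): ok.append(dy)
    print(z,t,ok)
```

```text
[ 27.9  22.8   0.6  -0.  -67.8  -6.1]
0.06 15 [-90, -80, -70, -60, -50, -40, -30, -20, -10, 0, 10, 20, 30, 40, 50, 60, 70, 80, 90]
0.06 20 [-90, -80, -70, -60, -50, -40, -30, -20, -10, 0, 10, 20, 30, 40, 50, 60, 70, 80, 90]
0.06 25 [-90, -80, -70, -60, -50, -40, -30, 20, 30, 40, 50, 60, 70, 80, 90]
0.06 30 [-90, -80, -70, -60, -50, -40, 30, 40, 50, 60, 70, 80, 90]
0.06 35 [-90, -80, -70, -60, -50, 20, 30, 40, 50, 60, 70, 80, 90]
0.06 40 [-90, -80, -70, -60, -50, 20, 30, 40, 50, 60, 70, 80, 90]
0.06 45 [-90, -80, -70, -60, -50, -10, 20, 30, 40, 50, 60, 70, 80, 90]
0.06 55 [-90, -80, -70, -60, -10, 0, 10, 20, 30, 40, 50, 60, 70, 80, 90]
0.076 15 [-90, -80, -70, -60, -50, -40, -30, -20, -10, 0, 10, 20, 30, 40, 50, 60, 70, 80, 90]
0.076 20 [-90, -80, -70, -60, -50, -40, -30, -20, -10, 0, 10, 20, 30, 40, 50, 60, 70, 80, 90]
0.076 25 [-90, -80, -70, -60, -50, -40, -30, -20, 20, 30, 40, 50, 60, 70, 80, 90]
0.076 30 [-90, -80, -70, -60, -50, -40, 20, 30, 40, 50, 60, 70, 80, 90]
0.076 35 [-90, -80, -70, -60, -50, -40, 30, 40, 50, 60, 70, 80, 90]
0.076 40 [-90, -80, -70, -60, -50, 20, 30, 40, 50, 60, 70, 80, 90]
0.076 45 [-90, -80, -70, -60, -50, -10, 20, 30, 40, 50, 60, 70, 80, 90]
0.076 55 [-90, -80, -70, -60, -10, 0, 10, 20, 30, 40, 50, 60, 70, 80, 90]
```

Run:
```python
from h import *
from scipy.spatial.transform import Rotation as Ro
for t,dys in((45,(20,)),(48,(0,10,-10)),(50,(0,10,-10)),(52,(0,10)),(55,(0,-10,10))):
  for dy in dys:
    for s in(0,180):
      R=Ro.from_rotvec([0,0,np.radians(dy)]).as_matrix()@tilt(t)@Ro.from_rotvec([0,0,np.radians(s)]).as_matrix()
      print(t,dy,s,[None if q is None else np.round(q).astype(int).tolist() for q in (robot.ik(mp(x,z),R) for x,z in((-.08,.12),(-.012,.076),(.018,.076)))])
```

```text
45 20 0 [[35, 5, -36, -48, -6, 142], [25, 15, -26, -66, -13, 167], [27, 17, -23, -62, -12, 163]]
45 20 180 [[35, 5, -36, -48, -6, -38], [25, 15, -26, -66, -13, -13], [27, 17, -23, -62, -12, -17]]
48 0 0 [None, [13, 15, -31, -120, -8, -144], None]
48 0 180 [None, [13, 15, -31, -120, -8, 36], None]
48 10 0 [None, None, [27, 17, -24, -76, -4, 170]]
48 10 180 [None, [23, 15, -27, -85, -7, 1], [27, 17, -24, -76, -4, -10]]
48 -10 0 [[4, 6, -49, -155, -14, -109], [5, 18, -49, -169, -25, -96], [7, 20, -46, -170, -24, -95]]
48 -10 180 [[4, 6, -49, -155, -14, 71], [5, 18, -49, -169, -25, 84], [7, 20, -46, -170, -24, 85]]
50 0 0 [None, [5, 17, -38, -136, -18, -121], [7, 19, -34, -135, -16, -125]]
50 0 180 [None, [5, 17, -38, -136, -18, 59], [7, 19, -34, -135, -16, 55]]
50 10 0 [None, [14, 16, -29, -102, -14, -156], [17, 18, -25, -97, -12, -163]]
50 10 180 [None, [14, 16, -29, -102, -14, 24], [17, 18, -25, -97, -12, 17]]
50 -10 0 [[3, 7, -52, -160, -20, -103], [5, 19, -51, -170, -30, -95], [6, 21, -48, -171, -29, -94]]
50 -10 180 [[3, 7, -52, -160, -20, 77], [5, 19, -51, -170, -30, 85], [6, 21, 
[... 262 characters left out ...]
, -32, -112, -20, -141], [10, 19, -28, -110, -18, -146]]
52 10 180 [[16, 6, -35, -95, -13, 15], [8, 17, -32, -112, -20, 39], [10, 19, -28, -110, -18, 34]]
55 0 0 [[1, 8, -47, -134, -25, -120], [0, 21, -46, -147, -34, -105], [2, 22, -42, -148, -32, -106]]
55 0 180 [[1, 8, -47, -134, -25, 60], [0, 21, -46, -147, -34, 75], [2, 22, -42, -148, -32, 74]]
55 -10 0 [None, [5, 23, -55, -171, -43, -92], [6, 24, -52, -173, -41, -92]]
55 -10 180 [None, [5, 23, -55, -171, -43, 88], [6, 24, -52, -173, -41, 88]]
55 10 0 [[5, 7, -38, -109, -23, -144], [2, 19, -36, -122, -29, -126], [4, 21, -32, -121, -26, -129]]
55 10 180 [[5, 7, -38, -109, -23, 36], [2, 19, -36, -122, -29, 54], [4, 21, -32, -121, -26, 51]]
```

Run:
```python
from h import *
R=tilt(55)
qf=robot.ik(mp(-.08,.12),R); print(np.round(qf,1))
q=np.array(robot.read_qpos()); q[1]-=22; robot.movej(list(q)); print(robot.read_position().round(3),robot.read_t())
r=np.array(qf); r[1]-=22; robot.movej(list(r)); print(robot.read_position().round(3),robot.read_t(),robot.read_force())
robot.movej(list(qf)); robot.dwell(.1); print(robot.read_position().round(3),mp(-.08,.12).round(3),robot.read_t(),robot.read_force())
im,d=robot.grab_frame("scene"); cv2.imwrite("pics/s5.png",im[:,:,::-1])
```

```text
[   0.5    8.1  -46.6 -134.3  -24.6 -120.4]
[0.632 0.118 0.446] 42.5833
[0.518 0.251 0.324] 44.6 [-0.48932209 -0.08633146 -0.14555501]
[0.527 0.251 0.122] [0.527 0.251 0.12 ] 45.5083 [-0.04227248 -0.71426627 -0.52640298]
```

View pics/s5.png

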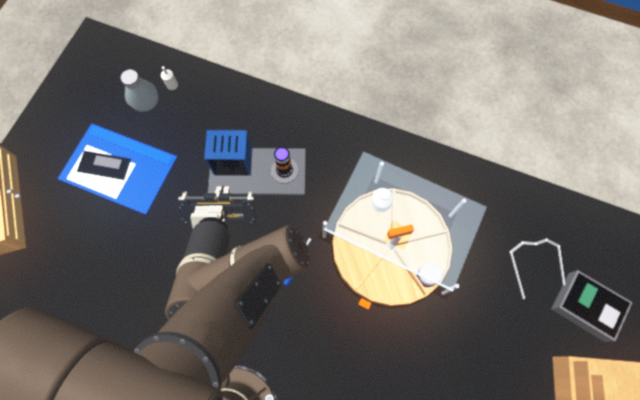

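Scene view: torch upright on the pad (283,163), gripper slanted in front of the hood mouth (222,205); the forearm end at (290,245) passes above the screwdriver – I'll check its height by depth before lowering.

Run:
```python
from h import *
im,d=robot.grab_frame("scene"); f,cx,cy,V=cam("scene"); T=np.linalg.inv(V)
for u,v in((285,240),(297,245),(270,255),(255,290),(215,245)):
    z=d[v,u]; print((u,v),(T@[(u-cx)/f*z,(v-cy)/f*z,z,1])[:3].round(3))
for x,z in((-.08,.12),(-.012,.072),(.016,.072)): print(np.round(robot.ik(mp(x,z),tilt(55)),1))
```

```text
(285, 240) [ 0.387 -0.02   0.485]
(297, 245) [ 0.392 -0.041  0.457]
(270, 255) [ 0.347 -0.009  0.508]
(255, 290) [ 0.271 -0.027  0.612]
(215, 245) [0.352 0.149 0.31 ]
[   0.5    8.1  -46.6 -134.3  -24.6 -120.4]
[  -0.2   21.9  -46.3 -147.9  -35.4 -103.9]
[   1.4   22.9  -42.9 -148.5  -33.1 -105.2]
```

Forearm is far above (0.46 m). Go in and feel.

Run:
```python
from h import *
import time
robot.servo_line(mp(-.016,.072),tilt(55),speed=.1); robot.dwell(.15); f0=robot.read_force(); print('f0',f0.round(2),robot.read_position().round(4),mp(-.016,.072).round(4))
F=lambda:-(robot.read_force()-f0)@SX
x=-.016; st=None; log=[]
while x<.022:
    x+=.001; robot.servo_line(mp(x,.072),speed=.03); f=F(); p=(robot.read_position()-M)@SX; log.append((round(x*1e3,1),round(p*1e3,1),round(f,2)))
    if f>1.2: break
print(log[-6:],robot.read_t(),(robot.read_force()-f0).round(2))
```

```text
f0 [0.22 0.31 0.66] [0.5862 0.2752 0.0728] [0.5863 0.2751 0.072 ]
[(13.0, np.float64(13.1), np.float64(0.93)), (14.0, np.float64(14.1), np.float64(0.16)), (15.0, np.float64(15.1), np.float64(0.63)), (16.0, np.float64(16.0), np.float64(0.1)), (17.0, np.float64(17.0), np.float64(0.21)), (18.0, np.float64(17.6), np.float64(3.71))] 55.2083 [-3.04 -2.39  0.58]
```

Contact at 17.2 mm TCP depth (+~5 mm finger lead ≈ 22 mm) with 3.7 N, nothing at the off depth: the switch is already on. Retreat and check.

Run:
```python
from h import *
robot.servo_line(mp(.005,.072),speed=.05)
robot.servo_line(mp(-.09,.13),speed=.15); print(robot.read_force().round(2),robot.read_t())
im,d=robot.grab_frame("scene"); hsv=cv2.cvtColor(im,cv2.COLOR_RGB2HSV); H,S,Vv=[hsv[...,k].astype(int) for k in range(3)]
t=(H>115)&(H<150)&(S>60)&(Vv>100); t[:140]=0;t[200:]=0;t[:,:260]=0;t[:,320:]=0
for m,st,c in blobs(t,20): print(c,onz("scene",c,.144)[0])
robot.job_done()
```

```text
[-0.79 -0.06 -0.92] 56.5083
[281.16352201 153.59119497] [0.67527376 0.13994234 0.144     ]
the job is handed in; nothing more can be done
```

The torch was turned to the open front and now stands upright on the middle of the pad; the switch was felt to be already on and left on with a light touch (about 4 N), and the job was handed in at about 56.5 s, after one overshoot of the caddy (torch slid about 24°) that I turned back.

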